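Honing rod out of a half-open drawer

ROBOT

A 6-joint arm with a two-finger parallel gripper is mounted at the origin on the work surface. World frame = base frame: x ahead of the robot, y to its left, z up, the work surface at z = 0. Lengths are in m, angles in rad, forces in N, time in s.
With the tool pointing down it reaches from about 0.375 to 0.9 m from the base axis. Payload 3.1 kg.
Tool frame: the origin (TCP) lies on the centre line of the jaws, within the pads' length; the fingertips stand 14 mm ahead of it and the grasp point (between the pads) lies 5 mm behind it; y points along the fingers, z is the direction in which the jaws open and shut, and the axes are right-handed (so a half turn about y gives the same grasp; the last joint's range is limited). The gripper opens to 87 mm and grips with 3 to 60 N. Pads are 19 mm wide; open, the fingers measure 117 mm over their backs; the gripper's body (75 mm by 190 mm) begins 51 mm behind the grasp point.
Start: joints at [-1.385, 0.527, 1.433, -0, 1.181, -0.178], TCP at [0.222, -0.584, 0.237] pointing down, gripper open.
Joint ranges: [-3.08, 3.08], [-0.75, 2.2], [0.22, 2.44], [-1.43, 4.57], [0, 2.65], [-2.85, 2.85]. Speed limits (rad/s): [2.79, 2.79, 3.14, 3.14, 3.14, 3.14].

INTERFACE

Orientations are given as a unit quaternion [x, y, z, w].
In Python, from rig import robot, vision gives the robot as it stands.
- The arm moves only by the shell command python3 -m crank 'ROWS' [FORCE]. ROWS is JSON, a list of rows, each a list of 7 numbers: the shift along the tool's x, y, z as a fraction of full scale, then the turn, a rotation vector about the tool's x, y, z as a fraction of full scale, then the gripper command: -1 is shut, 1 is fully open, values between are in proportion. In form: [[x, y, z, wx, wy, wz, grip], ...]. A call has 1 to 10 rows; each row is the pose to reach, as a shift and turn from the pose commanded when the call began, along the tool's axes at that moment, turning the shorter way round; what a row does not reach only later rows make up. Full scale, the value 1, is 50 cm for a shift and pi rad for a turn. A row lasts 1/8 s, in which the tool goes at most 62.5 mm and 10.7 degrees, less where a joint would pass 70% of its speed; a pose out of reach is approached as far as the arm can. A call with a number of a shift or a turn outside -1 to 1 is refused whole. A call with a gripper value outside its range is refused whole. The fingers move at their own pace and stop on an object; FORCE is the grip in N (left out, the last holds). Time passes only in rows, so rows that repeat a pose let the fingers close. It gives the time, the measured TCP pose, the force and the opening at its end, in the units of the state.
- robot.get_obs(): the state, without advancing time (a new reading comes with each control period).
- vision.camera(name): name is "side" or "top" or "wrist"; returns the picture (420x560x3 uint8, blue, green, red); there is no depth.
- vision.camera_info(name): a dict with "vfov" (degrees; the focal length in pixels is half the picture's height over the tangent of half this angle, whatever the lens; pixels are square), "cx", "cy" (the principal point, pixels), "k1" (the pictures are not rectified: a ray, as slopes to the right and down, at radius r is drawn at 1 + k1 r^2 times it, then the intrinsics apply), "world_from_camera" (4x4, takes a point from camera to world coordinates); the wrist camera has in their place "tool_from_camera" (4x4, takes a point from camera to tool coordinates, whose origin is the TCP and whose axes are the tool frame's). Camera axes: x right, y up, looking along -z (the intrinsics and any distortion apply to the point x, -y, -z); pixel columns grow to the right and rows downward; lengths in m; the calibration is good to about 2 mm. A picture is of the moment at which its call begins: read the wrist's pose just before it. camera_info takes no time and is no camera call.
- robot.hand_in(): hands the job in, once; it reports no verdict.
The state is a dict: "time": time; "q": joint angles; "joint_velocities": joint speeds; "joint_torque": joint torques, N m; "position": TCP position; "tool_rot": TCP orientation; "ft_force": force on the tool from outside, world axes, zero at the start; "moment": the same for the moment, N m; "grip_width": finger opening in m.
Only numpy, scipy, OpenCV 4.12 (cv2) and the standard library are available. Lean on these libraries where they do the work, as an engineer would, in place of code of your own. Each camera call takes 0.05 s, during which the arm holds its last target.

TASK

The drawer of the low bamboo unit stands half open and will not go further. Take the ceramic honing rod by its handle, tilt it handle end up and draw it out diagonally through the short opening without knocking or pressing its brittle ceramic hard against the unit, leaving the wooden turner in the drawer and the other things on the counter where they are. Finish while still holding the rod: its middle over the chopping board, roughly level, the whole of it at least 15 cm above the counter and touching nothing but the gripper.

Things in the scene. Friction and masses are not known exactly. Their poses are not given: they have to be found in the camera images.
- unit: Low bamboo drawer unit; nothing of it moves. Origin on the counter, on the centre line, below the front edge of its top panel; z up, x the way the drawer opens. Cabinet x -335 to 0 mm, 256 mm wide; top panel z 85 to 97 mm, drawer below it and half out, inside x -165 to 150 and y -105 to 105 mm. Opening from above: 150 mm (x) by 210 mm (y).
- drawer_floor (a point): Centre of the drawer's inner floor within the opening, 20 mm above the counter (unit x 75 mm); axes as the unit. Drawer side walls rise to 70 mm above the counter, 8 mm thick.
- drawer_front (a point): Middle of the upper edge of the drawer's front panel, 75 mm above the counter (unit x 158 mm); axes as the unit. The panel is 16 mm thick and 254 mm wide; its small knob sticks out 18 mm, 42 mm above the counter.
- rod: Ceramic honing rod, 300 mm long, 0.16 to 0.26 kg, loose in the drawer's left or right half, handle in the opening. Origin: halfway along, on its underside; x towards the handle's butt, z up. Handle black, flat-sided, x 30 to 150 mm, 26 wide, 26 high; white rod 12 mm thick, axis at z 13; rubber end cap 26 mm thick, x -150 to -136. Centre of mass about x 45 mm.
- ceramic: The brittle part of the honing rod, fixed in its handle: the white ceramic rod with its rubber end cap. Origin: on the rod's axis, halfway along the whole 300 mm (13 mm above the underside), axes as the rod. A push or knock of more than 15 N against the unit breaks it.
- rod_butt (a point): Centre of the handle's end face (on the rod's axis), axes as the rod.
- rod_tip (a point): Centre of the end face of the rubber cap (on the rod's axis), at the other end, axes as the rod.
- rod_mid (a point): Point on the rod's axis halfway along its 300 mm, axes as the rod.
- turner: Wooden turner, 290 mm long, lying flat along the drawer in the other half, 88 mm beside the rod: blade 100 by 44 by 6 mm in the opening, handle 20 mm wide and 10 mm thick under the top panel. Origin: underside, 5 mm from its halfway point; x towards the blade. Loose; to be left there.
- board: Chopping board, 220 (x) by 300 (y) by 20 mm, lying flat, fixed to the counter beyond the drawer's front. Origin: centre of its underside.
- knife: Chef's knife, 263 mm long, 34 mm wide, 18 mm high, lying loose on the board along the board's y. Origin: underside, near its middle.
- mill: Dark wooden pepper mill, 152 mm high, 56 mm wide, on the far side of the counter. Origin: centre of its underside.
Mind the look-alikes: they are no part of the job. There is more than one size of the mill; the job needs the largest.

How it is judged:
By the outcome, as a careful person would: the job done as asked, in the order asked, and still so for the second after the job is handed in, while the arm keeps its last pose, push and grip.
It also fails if it takes over 43 s, if anything falls off the work surface, if the arm or the gripper's body presses on something with over 40 N, if the wrist force passes 120 N, or if a joint passes its speed limit or range.

## Working session

There is one attempt and no reset: what is moved stays moved. The work goes in short steps, Python scripts to look and compute and a shell command to move; the robot and the scene stay as the last step left them, time stands still between calls to the robot, and variables do not carry over. Pictures are saved under pics/ and viewed, and the job is handed in when it is done.

```bash
ls; mkdir -p pics
python3 - <<'E'
from rig import robot, vision
import cv2
o=robot.get_obs(); print({k:(v if not hasattr(v,'tolist') else v.tolist()) for k,v in o.items()})
for n in("side","top","wrist"):
    print(n,vision.camera_info(n))
    cv2.imwrite(f"pics/{n}0.png",vision.camera(n))
E
```

```text
pics
{'time': 0.0, 'q': [-1.3854884491399828, 0.528478212737368, 1.433891809695869, -4.5925628024638545e-05, 1.181380218855439, -0.17849077356668014], 'joint_velocities': [0.0018712251338435697, -0.0016080545585073084, 0.0015609189437067919, 0.0014339226159233232, -0.000444364010558387, -0.0005930667897577391], 'joint_torque': [2.775756968276255e-05, -44.00370955467224, -17.65942096710205, 0.06344106048345566, 0.05822235834784806, -0.00015845840607653372], 'position': [0.22228256788406134, -0.5833914512502725, 0.2355675314546233], 'tool_rot': [-0.12793774299308483, 0.6962020945214542, -0.6946765611450638, 0.12790251325694765], 'ft_force': [-1.576845436767842, -0.32524223304236227, -1.2710970201421212], 'moment': [-0.0002882287093431815, 0.018014669404051706, 0.026529130566489482], 'grip_width': 0.08683653220574873}
side {'vfov': 48.25926488282101, 'cx': 280.769879534625, 'cy': 202.0220876594634, 'k1': -0.023950641567758345, 'world_from_camera': array([[-0.95204267,  0.16776661, -0.25586934,  0.35541748],
       [-0.30548778, -0.47450568,  0.8255432 ,  0.78834521],
       [ 0.01708713
[... 256 characters left out ...]
,  0.99259468, -0.11951172,  0.48864015],
       [-0.99973451,  0.02249812,  0.00497434, -0.04568211],
       [ 0.0076263 ,  0.11937183,  0.99282033,  1.13856859],
       [ 0.        ,  0.        ,  0.        ,  1.        ]])}
wrist {'vfov': 71.47718673465948, 'cx': 279.158690176639, 'cy': 203.46511668624012, 'k1': -0.02019504582373231, 'tool_from_camera': array([[ 2.85033509e-04, -9.70292641e-01, -2.41934100e-01,
        -6.58250277e-02],
       [-5.73780630e-05,  2.41934094e-01, -9.70292683e-01,
        -1.49236383e-01],
       [ 9.99999958e-01,  2.90447638e-04,  1.32858113e-05,
        -3.02127858e-04],
       [ 0.00000000e+00,  0.00000000e+00,  0.00000000e+00,
         1.00000000e+00]])}
```

View pics/top0.png

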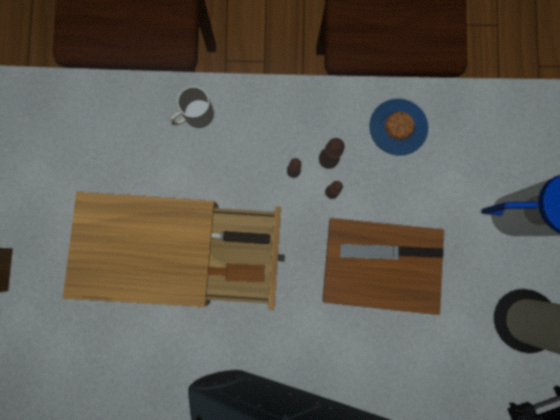

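View pics/side0.png

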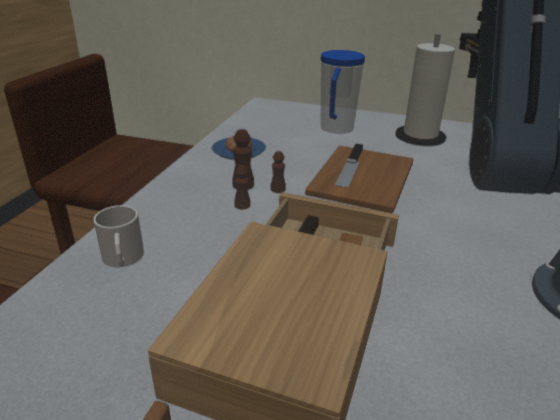

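View pics/wrist0.png

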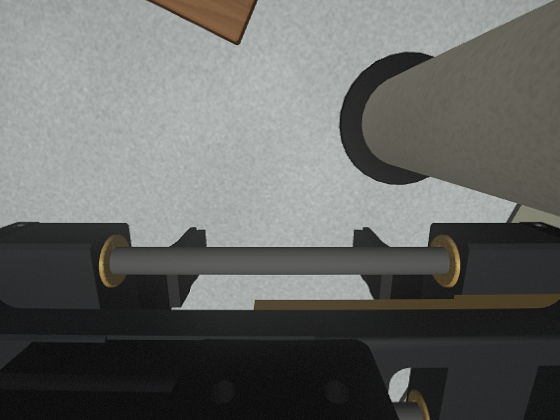

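The top view shows the unit opening to the right (world -y). The black rod handle runs from about (222,237) to (270,239), with a white stub at (216,236). The turner blade is at (245,272), the board at (385,265) with the knife on it at (390,252), and the mills at (333,150), (294,167) and (334,189).

```bash
cat > h.py <<'E'
import numpy as np, cv2
from scipy.spatial.transform import Rotation as R
from rig import robot, vision
def K(i):
    f=210/np.tan(np.radians(i['vfov'])/2)
    return np.array([[f,0,i['cx']],[0,f,i['cy']],[0,0,1.]]),np.array([i['k1'],0,0,0.])
def tool():
    o=robot.get_obs(); T=np.eye(4); T[:3,:3]=R.from_quat(o['tool_rot']).as_matrix(); T[:3,3]=o['position']; return T
def cam(n,T=None):
    i=vision.camera_info(n)
    W=i['world_from_camera'] if n!='wrist' else (tool() if T is None else T)@i['tool_from_camera']
    return i,W
def ray(n,px,T=None):
    i,W=cam(n,T); k,d=K(i)
    u=cv2.undistortPoints(np.array(px,float).reshape(-1,1,2),k,d)[:,0]
    D=np.c_[u[:,0],-u[:,1],-np.ones(len(u))]@W[:3,:3].T
    return W[:3,3],D
def plane(n,px,z,T=None):
    o,D=ray(n,px,T); return o+D*((z-o[2])/D[:,2])[:,None]
def proj(n,P,T=None):
    i,W=cam(n,T); k,d=K(i)
    c=(np.atleast_2d(P)-W[:3,3])@W[:3,:3]; c=c*[1,-1,-1]
    return cv2.projectPoints(c,np.zeros(3),np.zeros(3),k,d)[0][:,0]
E
python3 - <<'E'
import cv2
a=cv2.imread('pics/top0.png')[185:320,60:460]; cv2.imwrite('pics/top0c.png',cv2.resize(a,None,fx=2,fy=2,interpolation=cv2.INTER_CUBIC))
a=cv2.imread('pics/top0.png')[190:315,195:295]; cv2.imwrite('pics/top0d.png',cv2.resize(a,None,fx=5,fy=4.8,interpolation=cv2.INTER_CUBIC))
a=cv2.imread('pics/side0.png')[180:320,220:420]; cv2.imwrite('pics/side0c.png',cv2.resize(a,None,fx=4,fy=4,interpolation=cv2.INTER_CUBIC))
E
```

```text
(no output)
```

View pics/top0d.png

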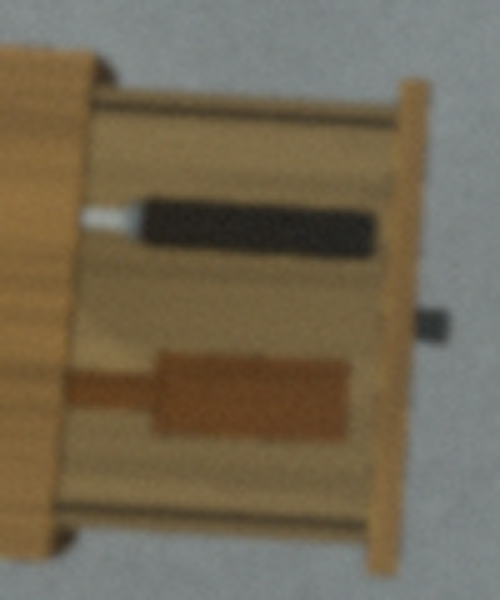

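View pics/side0c.png

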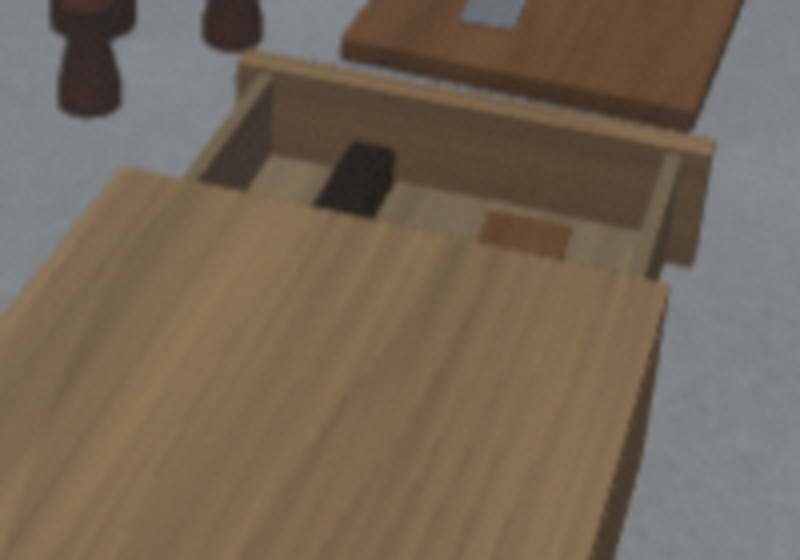

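View pics/top0c.png

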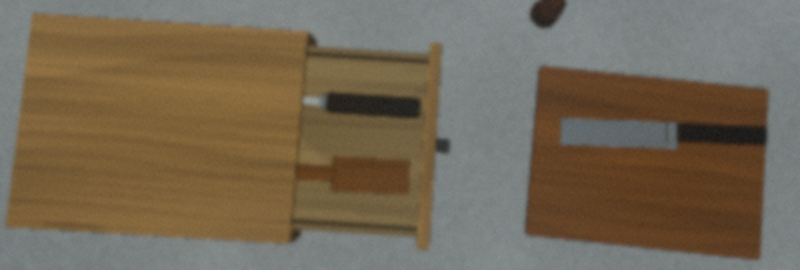

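```bash
cat > m0.py <<'E'
from h import *
def d(p): p=np.array(p,float); return np.c_[195+p[:,0]/5-.4,190+p[:,1]/4.8-.4]
def c(p): p=np.array(p,float); return 60+p[:,0]/2, 185+p[:,1]/2
np.set_printoptions(precision=4,suppress=True)
F=plane('top',d([(400,80),(430,80),(370,572),(398,574)]),.075); print('front',F,np.linalg.norm(F[0]-F[2]))
P=plane('top',d([(97,55),(55,557)]),.097);print('panel',P,np.linalg.norm(P[0]-P[1]))
H=plane('top',d([(142,200),(376,212),(373,258),(142,246)]),.046);print('handle',H,np.linalg.norm(H[0]-H[1]),np.linalg.norm(H[1]-H[2]))
T=plane('top',d([(157,352),(350,360),(346,440),(155,432)]),.026);print('turner',T,np.linalg.norm(T[0]-T[1]),np.linalg.norm(T[1]-T[2]))
x,y=c([(541,67),(767,88),(759,258),(527,233)]);B=plane('top',np.c_[x,y]-.25,.02);print('board',B,B.mean(0),np.linalg.norm(B[0]-B[1]),np.linalg.norm(B[1]-B[2]))
u=F[0]-F[2]; u/=np.linalg.norm(u); ux=np.array([u[1],-u[0],0]);print('yaw from panel y',ux, np.degrees(np.arctan2(ux[1],ux[0])))
a=(H[1]+H[2]-H[0]-H[3]);print('rod yaw',np.degrees(np.arctan2(a[1],a[0])))
print('unit origin',P.mean(0))
E
python3 m0.py
```

```text
front [[ 0.6205 -0.0519  0.075 ]
 [ 0.6208 -0.0669  0.075 ]
 [ 0.3699 -0.0428  0.075 ]
 [ 0.3692 -0.0564  0.075 ]] 0.25076491303022935
panel [[0.6272 0.0967 0.097 ]
 [0.3767 0.1066 0.097 ]] 0.2507441137210949
handle [[ 0.557   0.0778  0.046 ]
 [ 0.5532 -0.0414  0.046 ]
 [ 0.5289 -0.0404  0.046 ]
 [ 0.5327  0.0769  0.046 ]] 0.11927538590959634 0.024374383306856463
turner [[ 0.4771  0.0694  0.026 ]
 [ 0.475  -0.0298  0.026 ]
 [ 0.4327 -0.0288  0.026 ]
 [ 0.4349  0.0689  0.026 ]] 0.09920617657789507 0.0422226077659891
board [[ 0.599  -0.1987  0.02  ]
 [ 0.5783 -0.4925  0.02  ]
 [ 0.3619 -0.476   0.02  ]
 [ 0.3855 -0.1819  0.02  ]] [ 0.4812 -0.3373  0.02  ] 0.29453010405559404 0.2170003441913979
yaw from panel y [-0.0364 -0.9993  0.    ] -92.08541415010957
rod yaw -91.82611660372825
unit origin [0.5019 0.1017 0.097 ]
```

```bash
cat >> h.py <<'E'
np.set_printoptions(precision=4,suppress=True)
U=np.array([-.0345,-.9994,0.]);U/=np.linalg.norm(U)  # rod / drawer direction
Z=np.array([0,0,1.]); S=np.cross(Z,U)             # side
def toolR(tilt,U=U,flip=1):
    t=np.radians(tilt); a=np.cos(t)*U+np.sin(t)*Z; up=-np.sin(t)*U+np.cos(t)*Z
    y=-up; z=S*flip; x=np.cross(y,z); return np.c_[x,y,z]
def rows(p,Rm,grip):
    T=tool(); d=T[:3,:3].T@(np.array(p)-T[:3,3])
    w=R.from_matrix(T[:3,:3].T@Rm).as_rotvec()
    print('d mm',d*1000,'w deg',np.degrees(w)); print('row',np.round(np.r_[d/.5,w/np.pi,grip],4),'n>=',max(np.linalg.norm(d)/.0625,np.degrees(np.linalg.norm(w))/10.7))
E
python3 - <<'E'
from h import *
print(tool())
for f in(1,-1):
    print(f);rows([.543,-.0,.26],toolR(0,flip=f),.15)
E
```

```text
[[-0.9345 -0.0003  0.3559  0.2223]
 [-0.3559  0.0016 -0.9345 -0.5835]
 [-0.0003 -1.     -0.0016  0.2358]
 [ 0.      0.      0.      1.    ]]
1
d mm [-507.3388  -23.3353 -431.2477] w deg [  0.0734 -67.177   -0.0703]
row [-1.0147 -0.0467 -0.8625  0.0004 -0.3732 -0.0004  0.15  ] n>= 10.660272445581715
-1
d mm [-507.3388  -23.3353 -431.2477] w deg [  0.0784 112.8229   0.0818]
row [-1.0147 -0.0467 -0.8625  0.0004  0.6268  0.0005  0.15  ] n>= 10.660272445581715
```

Run:
```python
from h import *
rows([.52,-.09,.28],toolR(0),.15)
```

```text
d mm [-453.8234  -43.4762 -355.3567] w deg [  0.0734 -67.177   -0.0703]
row [-0.9076 -0.087  -0.7107  0.0004 -0.3732 -0.0004  0.15  ] n>= 9.248556322519395
```

```bash
python3 -m crank '[[-0.9076,-0.087,-0.7107,0,-0.3732,0,0.15],[-0.9076,-0.087,-0.7107,0,-0.3732,0,0.15],[-0.9076,-0.087,-0.7107,0,-0.3732,0,0.15],[-0.9076,-0.087,-0.7107,0,-0.3732,0,0.15],[-0.9076,-0.087,-0.7107,0,-0.3732,0,0.15],[-0.9076,-0.087,-0.7107,0,-0.3732,0,0.15],[-0.9076,-0.087,-0.7107,0,-0.3732,0,0.15],[-0.9076,-0.087,-0.7107,0,-0.3732,0,0.15],[-0.9076,-0.087,-0.7107,0,-0.3732,0,0.15],[-0.9076,-0.087,-0.7107,0,-0.3732,0,0.15]]' 40
python3 - <<'E'
from h import *
rows([.52,-.09,.28],toolR(0),.15)
E
```

```text
time: 1.4
position: [0.5213, -0.0873, 0.2802]
tool_rot: [0.492, -0.507, 0.507, -0.493]
ft_force: [0.3, 0.6, 0.0]
grip_width: 0.0498
d mm [ 2.7137  0.2204 -1.1804] w deg [-0.04    0.2765 -0.0196]
row [ 0.0054  0.0004 -0.0024 -0.0002  0.0015 -0.0001  0.15  ] n>= 0.04748080480014144
```

Run:
```python
from h import *
print(robot.get_obs()['q'])
np.save('T1.npy',tool())
cv2.imwrite('pics/wrist1.png',vision.camera('wrist'))
```

```text
[-0.3779  0.3449  1.6204  0.0006  1.1757 -0.3484]
```

View pics/wrist1.png

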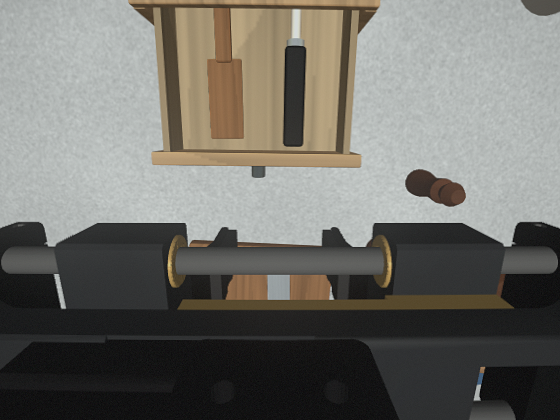

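The wrist view clearly shows the black rod handle with its white rod and collar, running from (295,40) to (293,146). The turner blade is at (226,98), the front panel edge at about row 155, and the top panel edge at about row 5.

Run:
```python
from h import *
T=np.load('T1.npy'); im=cv2.imread('pics/wrist1.png')
m=((im.max(2)<60)).astype(np.uint8); m[:,:265]=0;m[:,325:]=0;m[160:]=0;m[:30]=0
c=max(cv2.findContours(m,0,2)[0],key=cv2.contourArea); r=cv2.minAreaRect(c); print(r, cv2.boundingRect(c))
H=plane('wrist',[(285.5,46),(305.5,46),(303,146),(283,146)],.046,T);print('handle',H,np.linalg.norm(H[0]-H[3]),np.linalg.norm(H[1]-H[0]))
a=H[2]+H[3]-H[0]-H[1];print('yaw',np.degrees(np.arctan2(a[1],a[0])))
F=plane('wrist',[(152.5,152),(361,154)],.075,T);print('front inner/top',F,np.linalg.norm(F[0]-F[1]))
P=plane('wrist',[(133,4),(379,9)],.097,T);print('panel',P,np.linalg.norm(P[0]-P[1]))
B=plane('wrist',[(209,60),(242,59),(244,137),(211,138)],.026,T);print('turner',B)
w=F[1]-F[0];print('unit yaw',np.degrees(np.arctan2(-w[0],w[1]))-180, np.degrees(np.arctan2(w[1],w[0]))-90)
cv2.imwrite('pics/w1c.png',cv2.resize(im[0:180,120:400],None,fx=2.8,fy=2.8,interpolation=cv2.INTER_CUBIC))
```

```text
((293.94970703125, 95.51123046875), (20.21868133544922, 99.39392852783203), 1.4320961236953735) (284, 46, 22, 100)
handle [[ 0.534   0.0776  0.046 ]
 [ 0.558   0.0769  0.046 ]
 [ 0.5536 -0.0413  0.046 ]
 [ 0.5278 -0.0405  0.046 ]] 0.11827124130496441 0.024008024375640515
yaw -92.55542002308178
front inner/top [[ 0.3702 -0.0412  0.075 ]
 [ 0.621  -0.0512  0.075 ]] 0.2510238641014865
panel [[0.3787 0.1091 0.097 ]
 [0.6285 0.0966 0.097 ]] 0.2501231851740124
turner [[ 0.4365  0.0695  0.026 ]
 [ 0.4787  0.0693  0.026 ]
 [ 0.4757 -0.028   0.026 ]
 [ 0.431  -0.0279  0.026 ]]
unit yaw -272.29393010317716 -92.29393010317716
```

View pics/w1c.png

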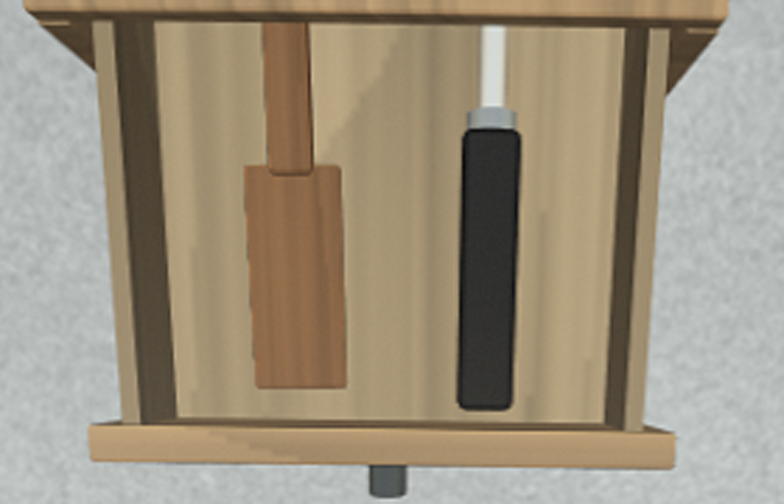

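```bash
sed -i 's/^U=.*/U=np.array([-.0401,-.9992,0.]);U\/=np.linalg.norm(U)/' h.py
python3 - <<'E'
from h import *
rows([.5437,.034,.12],toolR(0),.15)
E
```

```text
d mm [-121.8476  160.2964   18.4058] w deg [-0.0579  0.5515 -0.055 ]
row [-0.2437  0.3206  0.0368 -0.0003  0.0031 -0.0003  0.15  ] n>= 3.235030072807826
```

```bash
python3 -m crank '[[-0.24,0.16,0.0368,0,0.003,0,0.15],[-0.2437,0.2,0.0368,0,0.003,0,0.15],[-0.2437,0.3206,0.0368,0,0.003,0,0.15],[-0.2437,0.3206,0.0368,0,0.003,0,0.15],[-0.2437,0.3206,0.0368,0,0.003,0,0.15],[-0.2437,0.3206,0.0368,0,0.003,0,0.15],[-0.2437,0.3206,0.0368,0,0.003,0,0.15]]' 40
python3 - <<'E'
from h import *
rows([.5437,.034,.038],toolR(0),.15)
T=tool();np.save('T2.npy',T);cv2.imwrite('pics/wrist2.png',vision.camera('wrist'))
E
```

```text
time: 2.33
position: [0.5437, 0.0295, 0.1213]
tool_rot: [0.488, -0.51, 0.512, -0.489]
ft_force: [0.5, -0.3, -0.1]
grip_width: 0.0501
d mm [-4.4982 83.3023 -0.5091] w deg [-0.1821 -0.2917  0.0294]
row [-0.009   0.1666 -0.001  -0.001  -0.0016  0.0002  0.15  ] n>= 1.3348033506210049
```

View pics/wrist2.png

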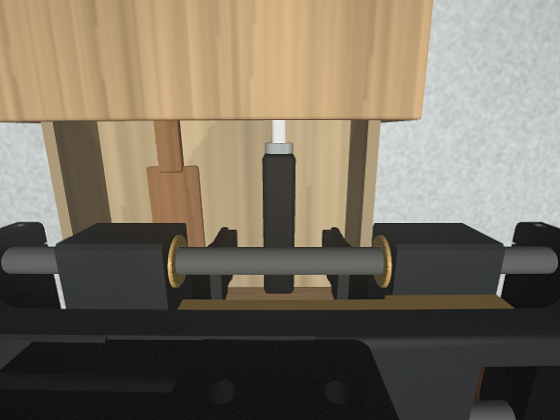

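The handle sits centred between the fingers (column 279), clear of the turner and the side wall. I'll descend and close.

```bash
python3 -m crank '[[-0.004,0.06,-0.001,0,0,0,0.15],[-0.004,0.12,-0.001,0,0,0,0.15],[-0.004,0.15,-0.001,0,0,0,0.15],[-0.004,0.165,-0.001,0,0,0,0.15],[-0.004,0.165,-0.001,0,0,0,0.15],[-0.004,0.165,-0.001,0,0,0,0.15]]' 40
python3 - <<'E'
from h import *
rows([.5437,.034,.038],toolR(0),.15)
T=tool();np.save('T2.npy',T);cv2.imwrite('pics/wrist3.png',vision.camera('wrist'));cv2.imwrite('pics/side3.png',vision.camera('side'))
E
```

```text
time: 3.12
position: [0.543, 0.0326, 0.0381]
tool_rot: [0.489, -0.51, 0.511, -0.489]
ft_force: [-0.2, -0.3, 0.2]
grip_width: 0.0499
d mm [-1.4599  0.07    0.6864] w deg [-0.0993 -0.2191  0.0103]
row [-0.0029  0.0001  0.0014 -0.0006 -0.0012  0.0001  0.15  ] n>= 0.02583503447892615
```

View pics/wrist3.png

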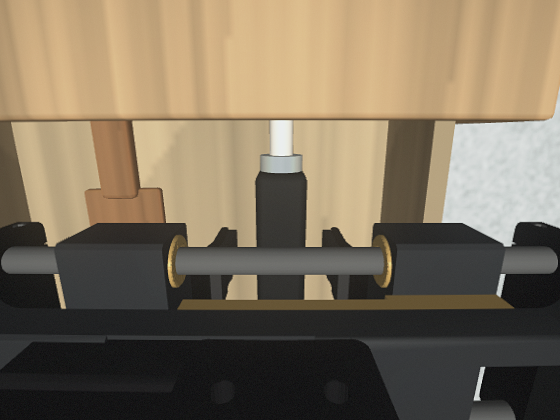

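View pics/side3.png

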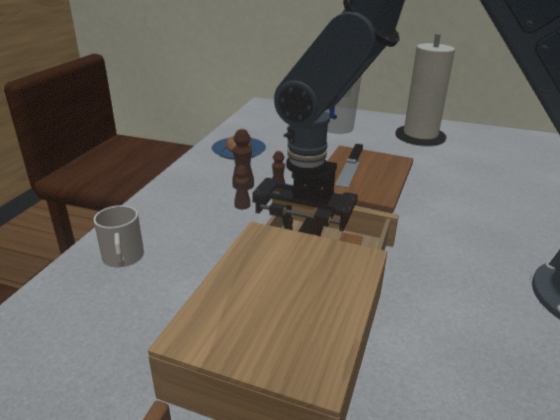

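The wrist view shows the fingers straddling the handle (columns 256–306) at depth with no contact force. In the side view the gripper is in the opening and clear of the panels. Closing now.

```bash
python3 -m crank '[[0,0,0,0,0,0,-0.4],[0,0,0,0,0,0,-1],[0,0,0,0,0,0,-1],[0,0,0,0,0,0,-1],[0,0,0,0,0,0,-1],[0,0,0,0,0,0,-1]]' 45
python3 - <<'E'
from h import *
o=robot.get_obs();print(o['position'],o['grip_width'],o['ft_force'],o['moment'])
T=tool();np.save('Tg.npy',T)
A=T[:3,:3]
# rod in tool frame: axis dir U, butt position est
Bt=np.array([.5407,-.041,.033]); print('butt in tool',A.T@(Bt-T[:3,3]),'axis',A.T@U)
E
```

```text
time: 3.98
position: [0.5426, 0.0326, 0.0373]
tool_rot: [0.489, -0.511, 0.511, -0.489]
ft_force: [0.6, 0.7, 1.8]
grip_width: 0.0257
[0.5426 0.0326 0.0373] 0.02566443219010794 [0.6049 0.7493 1.7679] [-0.0113 -0.1905 -0.0049]
butt in tool [0.0737 0.0043 0.0014] axis [1.     0.0001 0.0038]
```

```bash
cat >> h.py <<'E'
E0=np.array([.5466,.1000,0]) # panel edge at the rod's line
TIP=np.array([-.2263,.0043,.0])
def pose(ux,z,tilt):
    Rm=toolR(tilt); tip=E0+U*ux+Z*z
    return tip-Rm@TIP,Rm
def table(wps,n,grip=-1,T=None):
    T=tool() if T is None else T
    wps=np.array(wps,float); t=np.linspace(0,len(wps)-1,n+1)[1:]
    pp=None
    for k in t:
        w=[np.interp(k,range(len(wps)),wps[:,j]) for j in range(3)]
        p,Rm=pose(*w); d=T[:3,:3].T@(p-T[:3,3]); r=R.from_matrix(T[:3,:3].T@Rm).as_rotvec()
        print(np.round(w,4),'row',','.join('%.4f'%v for v in np.r_[d/.5,r/np.pi]),'step mm',0 if pp is None else round(1000*np.linalg.norm(p-pp),1)); pp=p
E
python3 - <<'E'
from h import *
T=tool(); tip=T[:3,:3]@TIP+T[:3,3]; print('tip now',tip,(tip-E0)@U)
print('level lift 5mm'); table([(-.158,.033,0),(-.157,.038,0)],1)
table([(-.157,.038,0),(-.157,.038,11)],8)
E
```

```text
tip now [0.5525 0.2587 0.033 ] -0.1588380878525508
level lift 5mm
[-0.157  0.038  0.   ] row 0.0037,-0.0099,0.0027,-0.0002,-0.0012,0.0000 step mm 0
[-0.157  0.038  1.375] row 0.0033,-0.0208,0.0027,-0.0002,-0.0012,-0.0076 step mm 0
[-0.157  0.038  2.75 ] row 0.0027,-0.0317,0.0027,-0.0002,-0.0012,-0.0153 step mm 5.4
[-0.157  0.038  4.125] row 0.0019,-0.0425,0.0027,-0.0002,-0.0012,-0.0229 step mm 5.4
[-0.157  0.038  5.5  ] row 0.0008,-0.0533,0.0027,-0.0001,-0.0012,-0.0305 step mm 5.4
[-0.157  0.038  6.875] row -0.0006,-0.0641,0.0027,-0.0001,-0.0012,-0.0382 step mm 5.4
[-0.157  0.038  8.25 ] row -0.0022,-0.0748,0.0027,-0.0001,-0.0012,-0.0458 step mm 5.4
[-0.157  0.038  9.625] row -0.0041,-0.0855,0.0027,-0.0001,-0.0012,-0.0535 step mm 5.4
[-0.157  0.038 11.   ] row -0.0063,-0.0962,0.0027,-0.0001,-0.0012,-0.0611 step mm 5.4
```

```bash
python3 -m crank '[[0.0037,-0.005,0,0,0,0,-1],[0.0037,-0.0099,0,0,0,0,-1],[0.0033,-0.0208,0,0,0,-0.0076,-1],[0.0027,-0.0317,0,0,0,-0.0153,-1],[0.0019,-0.0425,0,0,0,-0.0229,-1],[0.0008,-0.0533,0,0,0,-0.0305,-1],[0.0008,-0.0533,0,0,0,-0.0305,-1],[0.0008,-0.0533,0,0,0,-0.0305,-1]]' 45
python3 - <<'E'
from h import *
o=robot.get_obs();print(o['ft_force'],o['moment'],o['q'])
T=tool(); tip=T[:3,:3]@TIP+T[:3,3]; print('tip now',tip,(tip-E0)@U,'tilt',np.degrees(np.arcsin(T[2,0])))
cv2.imwrite('pics/wrist4.png',vision.camera('wrist'));cv2.imwrite('pics/side4.png',vision.camera('side'))
table([(-.157,.038,5.5),(-.157,.038,11)],4)
E
```

```text
time: 4.97
position: [0.5419, 0.0323, 0.0637]
tool_rot: [0.513, -0.487, 0.533, -0.464]
ft_force: [-0.3, -0.7, -2.0]
grip_width: 0.0256
[-0.3113 -0.6558 -2.0201] [ 0.046  -0.0833 -0.0117] [-0.0945  0.6882  1.7621 -0.1497  0.6926  0.0649]
tip now [0.5518 0.2569 0.0379] -0.15697959038778414 tilt 5.469238261336856
[-0.157  0.038  6.875] row -0.0007,-0.0116,0.0038,0.0004,-0.0013,-0.0078 step mm 0
[-0.157  0.038  8.25 ] row -0.0013,-0.0224,0.0038,0.0004,-0.0013,-0.0154 step mm 5.4
[-0.157  0.038  9.625] row -0.0021,-0.0333,0.0037,0.0004,-0.0013,-0.0231 step mm 5.4
[-0.157  0.038 11.   ] row -0.0033,-0.0441,0.0037,0.0004,-0.0013,-0.0307 step mm 5.4
```

View pics/wrist4.png

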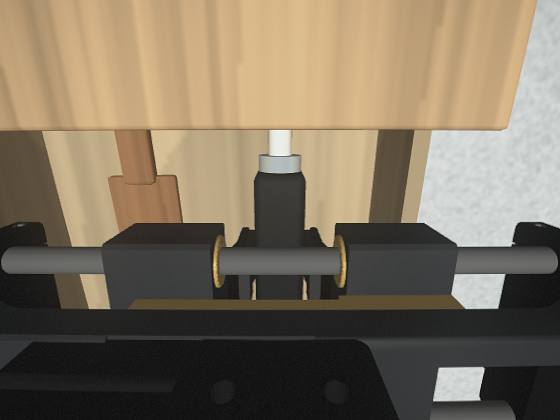

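View pics/side4.png

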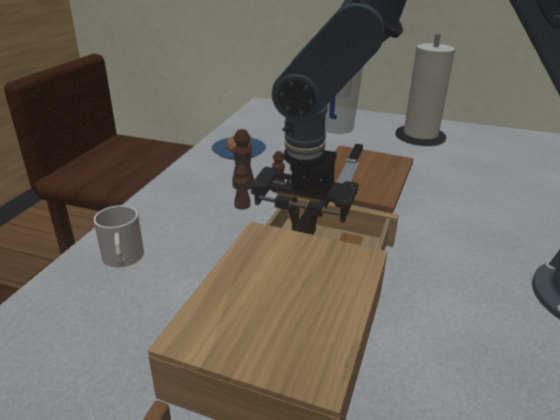

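The full rod weight (about 2 N) is carried. The handle and collar are at the same pixels as before (collar at row 163, column 280), so it hasn't slipped. Next I'll tilt to 11° and start the draw.

```bash
python3 -m crank '[[-0.0007,-0.0116,0,0,0,-0.0078,-1],[-0.0013,-0.0224,0,0,0,-0.0154,-1],[-0.0021,-0.0333,0,0,0,-0.0231,-1],[-0.0033,-0.0441,0,0,0,-0.0307,-1],[-0.0033,-0.0441,0,0,0,-0.0307,-1],[-0.0033,-0.0441,0,0,0,-0.0307,-1]]' 45
python3 - <<'E'
from h import *
o=robot.get_obs();print(o['ft_force'],o['moment'],o['q'])
T=tool(); tip=T[:3,:3]@TIP+T[:3,3]; print('tip now',tip,(tip-E0)@U,'tilt',np.degrees(np.arcsin(T[2,0])))
table([(-.157,.038,11),(-.115,.043,11)],4)
table([(-.115,.043,11),(-.08,.041,16)],4)
E
```

```text
time: 5.82
position: [0.5423, 0.0361, 0.0856]
tool_rot: [0.536, -0.462, 0.555, -0.438]
ft_force: [0.5, -1.3, -2.3]
grip_width: 0.0254
[ 0.4742 -1.2698 -2.3231] [ 0.1572 -0.0715  0.0361] [-0.0356  0.6621  1.7399 -0.2804  0.7613  0.214 ]
tip now [0.552  0.2572 0.0382] -0.15728264753243074 tilt 11.00787836852985
[-0.1465  0.0392 11.    ] row 0.0216,0.0020,0.0036,0.0003,-0.0012,0.0000 step mm 0
[-0.136   0.0405 11.    ] row 0.0427,0.0036,0.0037,0.0003,-0.0012,0.0000 step mm 10.6
[-0.1255  0.0417 11.    ] row 0.0638,0.0051,0.0037,0.0003,-0.0012,0.0000 step mm 10.6
[-0.115  0.043 11.   ] row 0.0848,0.0067,0.0038,0.0003,-0.0012,0.0000 step mm 10.6
[-0.1062  0.0425 12.25  ] row 0.1015,0.0012,0.0039,0.0003,-0.0011,-0.0069 step mm 0
[-0.0975  0.042  13.5   ] row 0.1180,-0.0044,0.0039,0.0003,-0.0011,-0.0138 step mm 8.7
[-0.0888  0.0415 14.75  ] row 0.1343,-0.0099,0.0040,0.0003,-0.0011,-0.0208 step mm 8.6
[-0.08   0.041 16.   ] row 0.1503,-0.0154,0.0040,0.0004,-0.0011,-0.0277 step mm 8.5
```

Run:
```python
from h import *
o=robot.get_obs();print(o['ft_force'],o['moment'])
cv2.imwrite('pics/wrist5.png',vision.camera('wrist'))
im=vision.camera('side');cv2.imwrite('pics/side5.png',cv2.resize(im[160:300,220:420],None,fx=4,fy=4))
o=robot.get_obs();print(o['ft_force'],o['moment'])
```

```text
[ 0.4742 -1.2698 -2.3231] [ 0.1572 -0.0715  0.0361]
[ 0.2202  0.1218 -2.1769] [ 0.0475 -0.0899  0.0321]
```

View pics/wrist5.png

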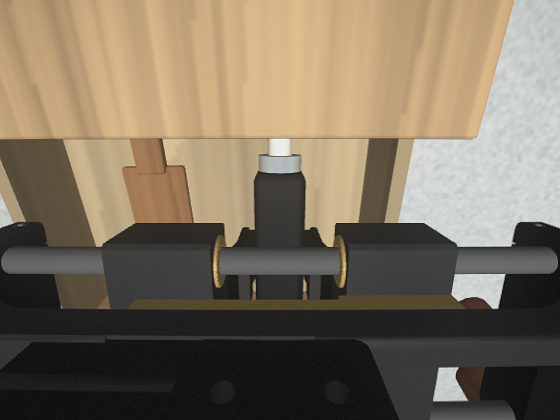

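View pics/side5.png

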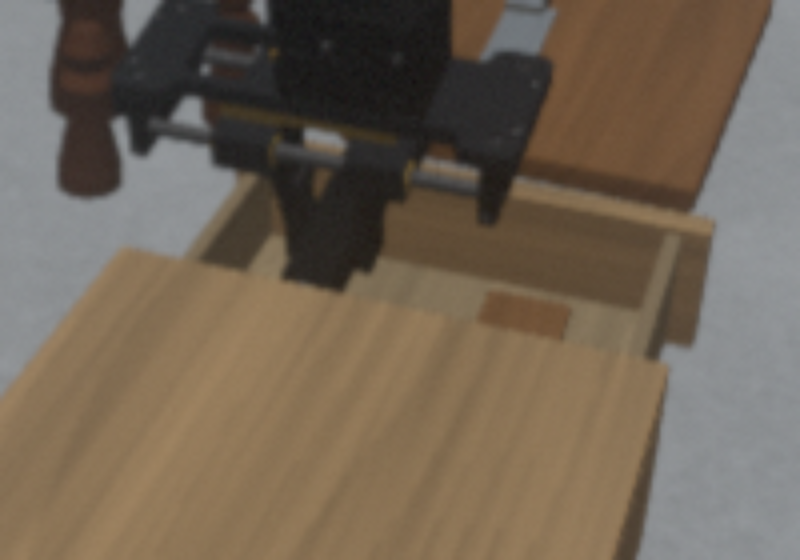

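The rod is in the same place in the grip, with only its weight on the sensor after settling. I'll check mill clearance for the gripper's ±95 mm width before drawing out.

Run:
```python
from h import *
print(plane('top',[(294,174),(334,194),(329,163)],.0), plane('top',[(334,145)],.15))
```

```text
[[ 0.7187 -0.1028  0.    ]
 [ 0.6666 -0.2111  0.    ]
 [ 0.7511 -0.1971  0.    ]] [[ 0.7601 -0.1886  0.15  ]]
```

```bash
python3 -m crank '[[0.0216,0.002,0,0,0,0,-1],[0.0427,0.0036,0,0,0,0,-1],[0.0638,0.0051,0,0,0,0,-1],[0.0848,0.0067,0,0,0,0,-1],[0.1015,0.0012,0,0,0,-0.0069,-1],[0.118,-0.0044,0,0,0,-0.0138,-1],[0.1343,-0.0099,0,0,0,-0.0208,-1],[0.1503,-0.0154,0,0,0,-0.0277,-1],[0.1503,-0.0154,0,0,0,-0.0277,-1]]' 45
python3 - <<'E'
from h import *
o=robot.get_obs();print(o['ft_force'],o['moment'],o['q'])
T=tool(); tip=T[:3,:3]@TIP+T[:3,3]; print('tip now',tip,(tip-E0)@U,'tilt',np.degrees(np.arcsin(T[2,0])))
cv2.imwrite('pics/wrist6.png',vision.camera('wrist'));cv2.imwrite('pics/side6.png',vision.camera('side'))
table([(-.08,.041,16),(-.04,.040,28)],5)
table([(-.04,.04,28),(.0,.042,30),(.03,.05,30)],5)
E
```

```text
time: 7.05
position: [0.5394, -0.0362, 0.1079]
tool_rot: [0.555, -0.438, 0.574, -0.413]
ft_force: [-0.4, -0.8, -2.7]
grip_width: 0.026
[-0.4164 -0.7691 -2.6606] [ 0.2414 -0.128  -0.016 ] [-0.1241  0.6275  1.752  -0.4019  0.7799  0.2099]
tip now [0.5489 0.1799 0.0413] -0.07990525566415786 tilt 16.021507630062466
[-0.072   0.0408 18.4   ] row 0.0147,-0.0139,0.0039,0.0003,-0.0011,-0.0134 step mm 0
[-0.064   0.0406 20.8   ] row 0.0284,-0.0280,0.0039,0.0004,-0.0011,-0.0267 step mm 9.8
[-0.056   0.0404 23.2   ] row 0.0414,-0.0420,0.0040,0.0004,-0.0011,-0.0400 step mm 9.5
[-0.048   0.0402 25.6   ] row 0.0535,-0.0559,0.0040,0.0004,-0.0011,-0.0534 step mm 9.2
[-0.04  0.04 28.  ] row 0.0649,-0.0697,0.0040,0.0004,-0.0011,-0.0667 step mm 8.9
[-0.024   0.0408 28.8   ] row 0.0946,-0.0686,0.0041,0.0004,-0.0011,-0.0712 step mm 0
[-0.008   0.0416 29.6   ] row 0.1242,-0.0674,0.0042,0.0005,-0.0011,-0.0756 step mm 14.8
[ 0.006   0.0436 30.    ] row 0.1514,-0.0666,0.0043,0.0005,-0.0011,-0.0778 step mm 13.6
[ 0.018   0.0468 30.    ] row 0.1763,-0.0661,0.0044,0.0005,-0.0011,-0.0778 step mm 12.4
[ 0.03  0.05 30.  ] row 0.2011,-0.0657,0.0045,0.0005,-0.0011,-0.0778 step mm 12.4
```

View pics/wrist6.png

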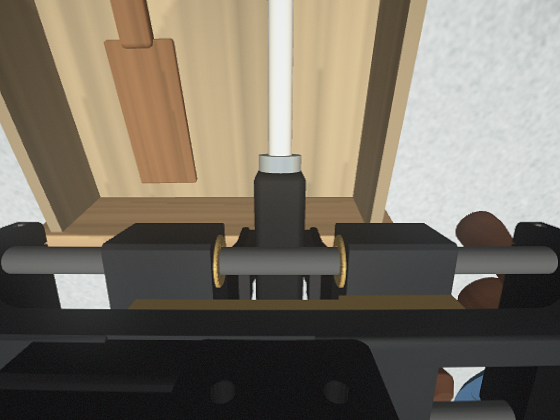

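View pics/side6.png

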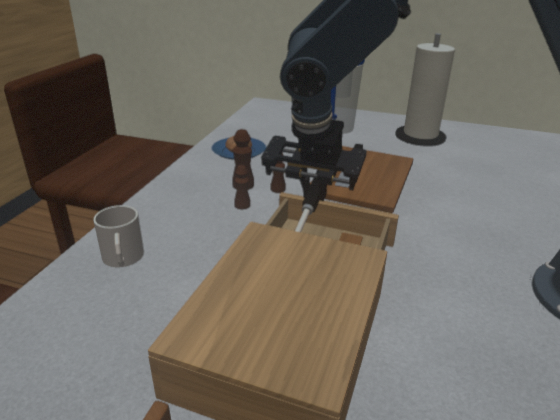

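The white rod is rising through the opening, centred at column 280, with the handle over the front panel and the turner in place. Next is the steeper tilt until the tip is clear of the top panel edge.

```bash
python3 -m crank '[[0.0147,-0.0139,0,0,0,-0.0134,-1],[0.0284,-0.028,0,0,0,-0.0267,-1],[0.0414,-0.042,0,0,0,-0.04,-1],[0.0535,-0.0559,0,0,0,-0.0534,-1],[0.0649,-0.0697,0,0,0,-0.0667,-1],[0.0946,-0.0686,0,0,0,-0.0712,-1],[0.1242,-0.0674,0,0,0,-0.0756,-1],[0.1514,-0.0666,0,0,0,-0.0778,-1],[0.1763,-0.0661,0,0,0,-0.0778,-1],[0.2011,-0.0657,0,0,0,-0.0778,-1]]' 45
python3 - <<'E'
from h import *
o=robot.get_obs();print(o['ft_force'],o['moment'],o['q'])
T=tool(); tip=T[:3,:3]@TIP+T[:3,3]; print('tip now',tip,(tip-E0)@U,'tilt',np.degrees(np.arcsin(T[2,0])))
cv2.imwrite('pics/wrist7.png',vision.camera('wrist'));cv2.imwrite('pics/side7.png',vision.camera('side'))
table([(.03,.05,30),(.05,.17,30)],5)
table([(.05,.17,30),(.19,.27,20)],5)
E
```

```text
time: 8.4
position: [0.5352, -0.1249, 0.1671]
tool_rot: [0.604, -0.367, 0.62, -0.34]
ft_force: [-0.0, 0.1, -1.6]
grip_width: 0.0258
[-0.0059  0.0872 -1.6194] [ 0.425  -0.0744  0.0258] [-0.168   0.5732  1.7392 -0.6934  0.8888  0.3403]
tip now [0.5439 0.0688 0.0502] 0.031316070915580425 tilt 29.998055225882
[ 0.034  0.074 30.   ] row 0.0273,-0.0384,0.0043,0.0007,-0.0017,0.0002 step mm 0
[ 0.038  0.098 30.   ] row 0.0583,-0.0759,0.0044,0.0007,-0.0017,0.0002 step mm 24.3
[ 0.042  0.122 30.   ] row 0.0892,-0.1135,0.0045,0.0007,-0.0017,0.0002 step mm 24.3
[ 0.046  0.146 30.   ] row 0.1202,-0.1510,0.0046,0.0007,-0.0017,0.0002 step mm 24.3
[ 0.05  0.17 30.  ] row 0.1511,-0.1886,0.0047,0.0007,-0.0017,0.0002 step mm 24.3
[ 0.078  0.19  28.   ] row 0.2196,-0.1794,0.0051,0.0007,-0.0017,0.0113 step mm 0
[ 0.106  0.21  26.   ] row 0.2876,-0.1702,0.0055,0.0006,-0.0018,0.0224 step mm 34.3
[ 0.134  0.23  24.   ] row 0.3550,-0.1610,0.0059,0.0006,-0.0018,0.0335 step mm 34.0
[ 0.162  0.25  22.   ] row 0.4219,-0.1519,0.0062,0.0006,-0.0018,0.0446 step mm 33.7
[ 0.19  0.27 20.  ] row 0.4882,-0.1429,0.0066,0.0005,-0.0018,0.0557 step mm 33.5
```

View pics/side7.png

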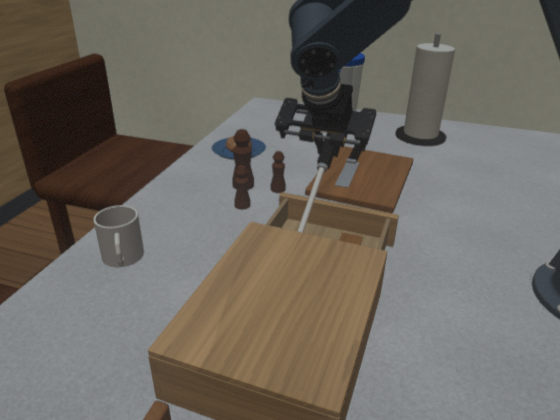

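View pics/wrist7.png

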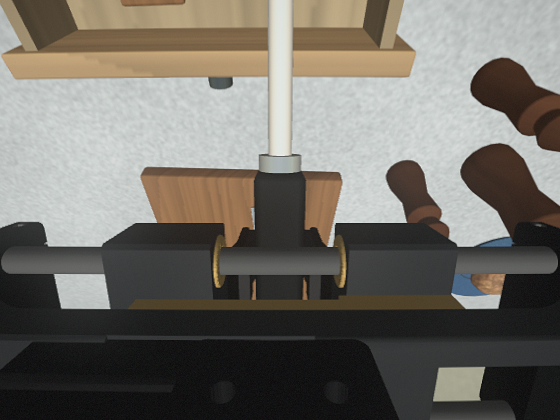

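The tip is 31 mm in front of the panel edge and the rod is free and unslipped. I'll lift it out and away, levelling as it goes.

```bash
python3 -m crank '[[0.0273,-0.0384,0,0,0,0,-1],[0.0583,-0.0759,0,0,0,0,-1],[0.0892,-0.1135,0,0,0,0,-1],[0.1202,-0.151,0,0,0,0,-1],[0.1511,-0.1886,0,0,0,0,-1],[0.2196,-0.1794,0,0,0,0.0113,-1],[0.2876,-0.1702,0,0,0,0.0224,-1],[0.355,-0.161,0,0,0,0.0335,-1],[0.4219,-0.1519,0,0,0,0.0446,-1],[0.4882,-0.1429,0,0,0,0.0557,-1]]' 45
python3 - <<'E'
from h import *
o=robot.get_obs();print(o['ft_force'],o['moment'],o['q'])
T=tool(); tip=T[:3,:3]@TIP+T[:3,3]; print('tip now',tip,(tip-E0)@U,'tilt',np.degrees(np.arcsin(T[2,0])))
mid=np.array([.485,-.325,.27]); Rm=toolR(0); p=mid-Rm@np.array([-.0763,.0043,0]); print(p); rows(p,Rm,-1)
E
```

```text
time: 9.75
position: [0.5271, -0.2997, 0.3509]
tool_rot: [0.57, -0.419, 0.587, -0.393]
ft_force: [0.6, 0.5, -2.8]
grip_width: 0.0255
[ 0.568   0.5264 -2.8121] [ 0.3019 -0.1178  0.0283] [-0.5576  0.3514  1.4517 -0.3259  1.1828 -0.4135]
tip now [ 0.5362 -0.0885  0.27  ] 0.18874012839307536 tilt 19.864214728023708
[ 0.4819 -0.4012  0.2743]
d mm [ 71.2571 107.2542 -40.5687] w deg [ 0.0878 -0.1943 19.8641]
row [ 0.1425  0.2145 -0.0811  0.0005 -0.0011  0.1104 -1.    ] n>= 2.1601110843649525
```

```bash
python3 -m crank '[[0.0285,0.043,-0.016,0,0,0.022,-1],[0.057,0.086,-0.032,0,0,0.044,-1],[0.0855,0.129,-0.049,0,0,0.066,-1],[0.114,0.172,-0.065,0,0,0.088,-1],[0.1425,0.2145,-0.081,0,0,0.1104,-1],[0.1425,0.2145,-0.081,0,0,0.1104,-1],[0.1425,0.2145,-0.081,0,0,0.1104,-1],[0.1425,0.2145,-0.081,0,0,0.1104,-1],[0.1425,0.2145,-0.081,0,0,0.1104,-1],[0.1425,0.2145,-0.081,0,0,0.1104,-1]]' 45
python3 - <<'E'
from h import *
o=robot.get_obs();print(o['ft_force'],o['moment'],np.abs(o['joint_velocities']).max())
T=tool(); t=lambda v:T[:3,:3]@np.array(v)+T[:3,3]
print('tip',t(TIP),'mid',t([-.0763,.0043,0]),'butt',t([.0737,.0043,0]))
print('proj top',proj('top',[t(TIP),t([-.0763,.0043,0]),t([.0737,.0043,0])]),'side',proj('side',[t(TIP),t([-.0763,.0043,0])]))
for n in('wrist','side','top'):cv2.imwrite(f'pics/{n}8.png',vision.camera(n))
E
```

```text
time: 11.0
position: [0.483, -0.4004, 0.2749]
tool_rot: [0.49, -0.51, 0.511, -0.489]
ft_force: [-0.6, 0.7, -2.9]
grip_width: 0.0258
[-0.6377  0.6777 -2.8996] [-0.0571 -0.0816  0.0241] 0.006070568976103621
tip [ 0.4927 -0.1743  0.27  ] mid [ 0.4863 -0.3241  0.2704] butt [ 0.4799 -0.474   0.2708]
proj top [[334.9008 258.7564]
 [409.8491 263.7965]
 [485.8476 269.0173]] side [[356.4488  94.8752]
 [370.0785  76.9203]]
```

View pics/side8.png

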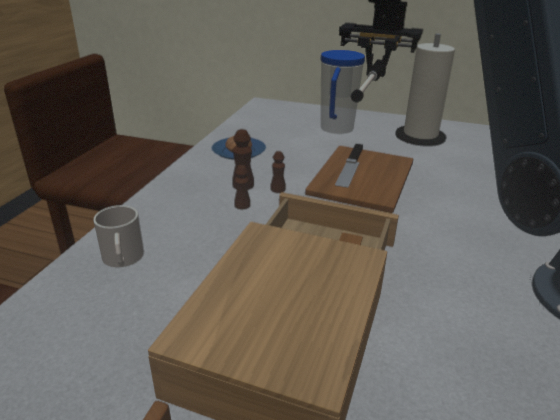

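View pics/top8.png

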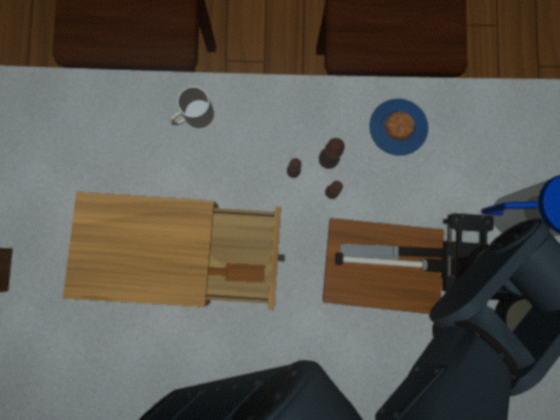

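View pics/wrist8.png

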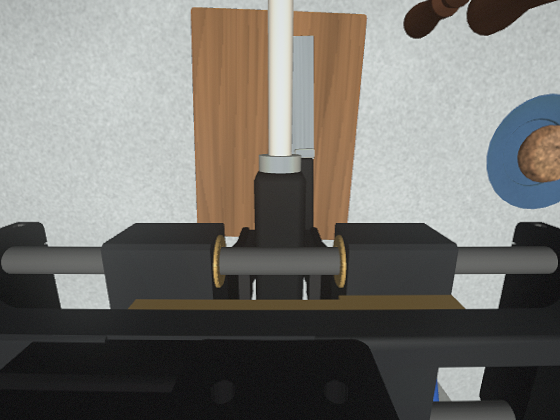

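The rod cap appears at (339,259) in the top view and (357,97) in the side view, against predictions of (335,259) and (356,95). So the rod is level at about z = 0.27 with its middle over the board. The turner, knife and mills haven't moved and the arm is at rest. Handing in.

```bash
python3 -c "
from rig import robot
print(robot.hand_in())"
```

```text
the job is handed in; nothing more can be done
None
```

I took the honing rod by its handle, tilted it handle end up to 30° and drew it out diagonally through the opening. It is now held over the chopping board, and the job was handed in at about 11.2 s of the 43 s allowed.

- **Final pose:** the rod's middle is at (0.486, -0.324), about 1.5 cm from the board's centre. Its axis is level at z ≈ 0.27 m, so its underside is about 26 cm above the counter.
- **Position check:** the cap appeared within about 4 px of its predicted place in both the top and side views.
- **Contact:** at each stop the wrist force was only about the rod's weight (2–3 N). There was one brief y reading of −1.3 N at 11° tilt, which cleared on settling. Force was read only between moves, so a brief knock during a move would not have shown. The planned clearances to the unit were about 5–15 mm.
- **Grip:** the handle and collar stayed at the same pixels throughout, so the rod did not slip.
- **Other things:** in the last pictures the turner, knife and mills stand where they were.

No check failed. I judged the final gap between the gripper and the blue jug's handle only from the pictures and did not measure it.

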